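# Slide the alcohol bottle home into its bay

## Task

Put the tall cleaning-alcohol bottle (the plain round one with a straight screw cap, not the wash bottle with the bent spout) away in the low steel bay on the worktop: push it gently, low down near its foot, so that it slides upright across the worktop through the bay's open side until it stands against the bay's back wall. Do not lift it, carry it by its top or tip it, leave the wash bottle and the small dropper bottle where they are, and back away at the end.

Things in the scene. Friction and masses are not known exactly. Their poses are not given: they have to be found in the camera images.
- alcohol_bottle: To push: smooth round bottle, short straight screw cap, 66 mm wide, 184 tall, about 0.4 kg, loose. Origin at the centre of its underside. Pushed below about 30 mm it slides; at mid-height or above it topples. It is taller than fingers are long: lean the gripper back so that the fingertips lead and its body stays clear. Two fingertips about 40 mm apart across the push cradle it.
- bottle_bay: Low U-shaped steel fence fixed to the worktop, 30 mm high, 4 thick, no floor. Origin on the worktop where the bottle's centre stands when home against the back wall. y axis points out of its open side (to the robot's right, within 0.2 rad). Back wall 34 mm behind the origin (-y); sides 84 mm apart inside, from 7 mm before the origin (+y) flaring to about 115 mm apart at 27 mm.
- wash_bottle: Bystander, loose: squeeze wash bottle with a bent thin spout on top, 65 mm in diameter, 199 mm tall, beyond or behind the bay. Origin at its underside, 15 mm off its middle (which lies along its own +y).
- amber_bottle: Bystander, loose: small brown glass dropper bottle, 45 mm in diameter, 90 mm tall, beyond or behind the bay. Origin at the centre of its underside.
There are look-alikes about, which are no part of the job. What is shaped like the alcohol_bottle but black or turquoise is not meant.

How it is judged (in metres and radians):
At the end, for the whole second after the job is handed in: The alcohol bottle stands upright and at rest on the worktop in the bay, its centre within 18 mm of the place where it touches the back wall midway between the sides (horizontal distance between alcohol_bottle and bottle_bay below 0.018 m and angle between alcohol_bottle's own z axis and vertical below 0.06 rad and height (world z) of alcohol_bottle below 0.005 m and linear speed of alcohol_bottle below 0.01 m/s).
It fails at once if the alcohol bottle tipped by more than 15 degrees (angle between alcohol_bottle's own z axis and vertical above 0.26 rad).
It fails at once if the alcohol bottle lifted off the worktop by more than 12 mm (height (world z) of alcohol_bottle above 0.012 m).
It fails at once if the alcohol bottle held or pushed high up: fingers touching it with the grasp point more than 90 mm above the worktop (contact force between the fingers and alcohol_bottle above 1 N and height (world z) of the grasp point above 0.09 m).
It fails at once if the alcohol bottle shoved faster than 0.4 m/s (linear speed of alcohol_bottle above 0.4 m/s).
It fails at once if the wash bottle or the dropper bottle moved by more than 20 mm (distance of any of wash_bottle, amber_bottle from where it was at the start of the episode above 0.02 m).
It also fails if it takes over 42 s, if anything falls off the work surface, if the arm or the gripper's body presses on something with over 40 N, if the wrist force passes 120 N, or if a joint passes its speed limit or range.

## Robot

A 6-joint arm with a two-finger parallel gripper is mounted at the origin on a cart in front of the work surface, level with it; the furniture and walls round the work are solid. World frame = base frame: x ahead of the robot, y to its left, z up, the work surface at z = 0. Lengths are in mm, angles in rad, forces in N, time in s.
With the tool pointing down it reaches from about 275 to 750 mm from the base axis. Payload 10.2 kg.
Tool frame: the origin (TCP) lies midway between the tips of the shut fingers; the grasp point (between the pads) lies 19 mm behind it; z points along the fingers, y is the direction in which the jaws open and shut (so a half turn about z gives the same grasp; the last joint's range is limited). The gripper opens to 85 mm and grips with 20 to 120 N. Pads are 22 mm wide; open, the fingers measure 114 mm over their backs; the gripper's body (76 mm by 85 mm) begins 54 mm behind the grasp point. The pads swing forward as they close: fully open they stand 13 mm farther back than shut.
Start: joints at [0.978, 0.313, 1.498, -0, 1.331, -0.223], TCP at [189.763, 489.511, 231.294] pointing down, gripper open.
Joint ranges: [-2.94, 2.94], [-0.97, 2.17], [0.19, 2.56], [-1.23, 4.37], [0.02, 3.11], [-2.88, 2.88]. Speed limits (rad/s): [2.39, 2.39, 3.01, 3.14, 3.14, 3.14].

## Interface

Orientations are given as a unit quaternion [w, x, y, z].
In Python, from rig import sense, capture, finish_job, search_frame, trace gives the robot as it stands.
- The arm moves only by the tool arm_command, never from a script. Its argument "steps" is one flat list of numbers, 5 for each row, row after row: the shift along the world's x, y, z in units of 50 mm (1.0 is 50 mm), then the turn about the world's z in units of 5 degrees (1.0 is 5 degrees), then the opening in per cent of the stroke, from 0 (shut) to 100 (fully open). In form: [dx, dy, dz, twist, fingers, dx, dy, dz, twist, fingers, ...]. A call has 1 to 5 rows; each row shifts and turns the commanded pose from where the row before left it; what a row does not reach is not made up. A row lasts 1/8 s, in which the tool goes at most 62.5 mm and 10.7 degrees, less where a joint would pass 70% of its speed; a pose out of reach is approached as far as the arm can. A call is refused whole if a number of a shift passes 1 or a number of a turn 1, either way. A call with a gripper value outside its range is refused whole. The fingers move at their own pace and stop on an object; "grip_force" is the grip in N (left out, the last holds). Time passes only in rows, so rows that do not move let the fingers close. It gives the time, the measured TCP pose, the force and the opening at its end, in the units of the state.
- sense(): the state, without advancing time (a new reading comes with each control period).
- capture(name): name is "side" or "top"; returns a dict with "frame" (480x640x3 uint8, blue, green, red), "fov_y" (degrees; the focal length in pixels is half the picture's height over the tangent of half this angle, whatever the lens; pixels are square), "cx", "cy" (the principal point, pixels), "k1" (the pictures are not rectified: a ray, as slopes to the right and down, at radius r is drawn at 1 + k1 r^2 times it, then the intrinsics apply), "extrinsics" (4x4, takes a point from world to camera coordinates). Camera axes: x right, y down, z forward; pixel columns grow to the right and rows downward; lengths in mm; the calibration is good to about 2 mm. A picture is of the moment at which its call begins. There is no depth.
- finish_job(): hands the job in, once; it reports no verdict.
Trained networks look in a picture, given as the dict that the camera call returned (one of the last four; its "shot" number tells which), for a name from the list of things; names that differ only in an ending like _2 or _b are one class to them, and where a whole thing is asked for, a point or a joint stands for the part that bears it (a point fixed in the world has none). Each returns a list of dicts, best first, with "score" (0 to 1); they miss things now and then, are a little off and sometimes report something else, mostly with a low value. They report only what shows in the picture. A call takes as long as a camera call. They do not tell look-alikes from the thing itself.
- search_frame(picture, target): "point" ([x, y, z] in mm, in world coordinates, good to about 4 mm: the middle of the surface that is visible of it).
- trace(picture, target): "mask" (480x640 bool, what is visible of it).
The state is a dict: "time_s": time; "joints": joint angles; "dq": joint speeds; "tau": joint torques, N m; "eef_pos": TCP position; "ee_rot": TCP orientation; "force": force on the tool from outside, world axes, zero at the start; "wrist_torque": the same for the moment, N m; "grip_width": opening from 0.0 (shut) to 1.0 (fully open).
Only numpy, scipy, OpenCV 4.12 (cv2) and the standard library are available. Lean on these libraries where they do the work, as an engineer would, in place of code of your own. Each camera call takes 0.05 s, during which the arm holds its last target. There are 200 camera calls.

## Working session

There is one attempt and no reset: what is moved stays moved. The work goes in short steps, Python scripts to look and compute and a tool call to move; the robot and the scene stay as the last step left them, time stands still between calls to the robot, and variables do not carry over. Pictures are saved under pics/ and viewed, on a budget of 10 in all, crops included, one or two more only if the job needs it, and the job is handed in when it is done.

Besides the shell and the picture viewer there is one more tool, called after "Request:" by a JSON object that holds its "name" and its "arguments". arm_command: Moves the arm, as the interface text tells. Its arguments: {"type":"object","properties":{"steps":{"type":"array"},"grip_force":{"type":"number"}},"required":["steps"]}

```bash
mkdir -p pics && python3 - <<'E'
from rig import *
import cv2,numpy as np
s=sense();print({k:np.round(v,3).tolist() for k,v in s.items()})
fs=[]
for c in("side","top"):
    p=capture(c);fs.append(p['frame'].copy())
    print(c,p['fov_y'],p['k1'],p['cx'],p['cy'],np.round(p['extrinsics'],3).tolist())
    for t in("alcohol_bottle","bottle_bay","wash_bottle","amber_bottle"):
        print(t,[(round(d['score'],2),np.round(d['point']).tolist()) for d in search_frame(p,t)[:4]])
    cv2.imwrite(f"pics/{c}0.png",p['frame'])
E
```

```text
{'time_s': 0.0, 'joints': [0.978, 0.313, 1.498, -0.0, 1.331, -0.223], 'dq': [0.002, -0.0, -0.001, 0.001, 0.002, 0.0], 'tau': [0.001, -41.225, -25.975, -0.0, 0.004, -0.0], 'eef_pos': [189.596, 489.277, 230.713], 'ee_rot': [-0.0, 0.184, 0.983, -0.001], 'force': [-0.572, 0.078, 0.202], 'wrist_torque': [0.048, 0.027, -0.042], 'grip_width': 1.001}
side 48.25554932461032 -0.022274373061265628 321.1834174843883 245.75600796493748 [[-0.981, -0.193, -0.021, 585.412], [-0.11, 0.642, -0.759, 75.428], [0.159, -0.742, -0.651, 1038.178], [0.0, 0.0, 0.0, 1.0]]
alcohol_bottle [(0.93, [694.0, -105.0, 101.0]), (0.61, [453.0, -113.0, 104.0])]
bottle_bay [(0.83, [530.0, 166.0, 15.0])]
wash_bottle [(0.69, [692.0, 182.0, 94.0]), (0.45, [564.0, -118.0, 102.0])]
amber_bottle [(0.9, [583.0, 281.0, 49.0])]
top 57.59446392368893 -0.09055352420331568 331.17426626822464 240.95093782937593 [[-0.145, -0.989, 0.001, 108.807], [-0.903, 0.132, -0.409, 553.266], [0.404, -0.06, -0.913, 727.833], [0.0, 0.0, 0.0, 1.0]]
alcohol_bottle [(0.91, [544.0, -134.0, 131.0]), (0.88, [678.0, -116.0, 122.0]), (0.87, [415.0, -213.0, 135.0]), (0.86, [438.0, -121.0, 141.0])]
bottle_bay []
wash_bottle [(0.86, [679.0, 163.0, 119.0])]
amber_bottle [(0.86, [578.0, 263.0, 54.0])]
```

View pics/side0.png

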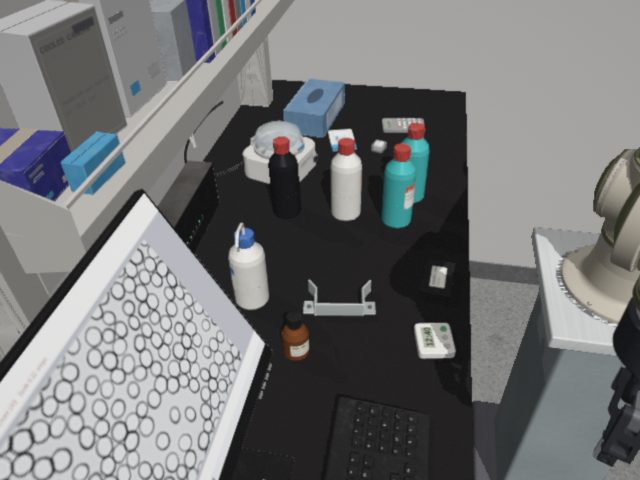

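View pics/top0.png

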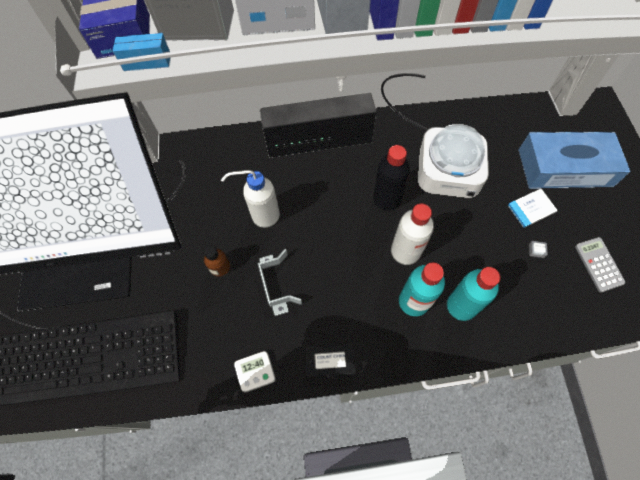

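The white bottle (side ≈ (346,180), top ≈ (410,238)) is the target; black and turquoise ones are look-alikes. The bay is at side ≈ (340,300), top ≈ (275,283), opening toward the bottle. Next I fit both poses.

```bash
cat > h.py <<'E'
from rig import *
import cv2,numpy as np
from scipy.optimize import minimize
def proj(p,P):
    E=np.array(p['extrinsics']);f=240/np.tan(np.radians(p['fov_y']/2))
    c=np.atleast_2d(P)@E[:3,:3].T+E[:3,3];s=c[:,:2]/c[:,2:];r2=(s**2).sum(1,keepdims=True)
    return s*(1+p['k1']*r2)*f+[p['cx'],p['cy']]
def back(p,uv,z):
    E=np.array(p['extrinsics']);f=240/np.tan(np.radians(p['fov_y']/2))
    d=(np.atleast_2d(uv).astype(float)-[p['cx'],p['cy']])/f;s=d.copy()
    for _ in range(10): s=d/(1+p['k1']*(s**2).sum(1,keepdims=True))
    R,t=E[:3,:3],E[:3,3];C=-R.T@t;w=np.c_[s,np.ones(len(s))]@R
    return C+w*((z-C[2])/w[:,2])[:,None]
a=np.linspace(0,2*np.pi,40)
def ring(x,y,r,z): return np.c_[x+r*np.cos(a),y+r*np.sin(a),0*a+z]
def sil(p,x,y,h=130):
    m=np.zeros((480,640),np.uint8)
    prof=[(33,0),(33,h),(15,h+20),(14,184)]
    for (r0,z0),(r1,z1) in zip(prof,prof[1:]):
        q=proj(p,np.r_[ring(x,y,r0,z0),ring(x,y,r1,z1)])
        cv2.fillConvexPoly(m,cv2.convexHull(np.round(q*16).astype(np.int32)),1,shift=4)
    return m>0
def bottle(pics,guess):
    ms=[]
    for p in pics:
        best=None
        for t in("alcohol_bottle","wash_bottle"):
            for d in trace(p,t):
                g=sil(p,*guess);i=(d['mask']&g).sum()/(d['mask']|g).sum()
                if best is None or i>best[0]: best=(i,d['mask'])
        ms.append(best[1]) if best else ms.append(None)
    def iou(v,ps):
        return -sum((m&(g:=sil(p,*v))).sum()/(m|g).sum() for p,m in ps)
    pm=[(p,m) for p,m in zip(pics,ms) if m is not None]
    out=[]
    for ps in [pm]+[[q] for q in pm]:
        r=minimize(iou,[*guess,130],args=(ps,),method='Nelder-Mead',options=dict(initial_simplex=np.array([*guess,130])+np.r_[np.zeros((1,3)),np.diag([15,15,10])],xatol=.2,fatol=1e-4))
        out.append((np.round(r.x,1).tolist(),round(-r.fun/len(ps),3)))
    return out
E
python3 - <<'E'
from h import *
S,T=capture('side'),capture('top')
print(bottle([S,T],(555,-130)))
a=cv2.resize(S['frame'][265:335,290:390],None,fx=7,fy=7,interpolation=cv2.INTER_CUBIC)
b=cv2.resize(T['frame'][240:320,245:315],None,fx=6.125,fy=6.125,interpolation=cv2.INTER_CUBIC)[:490]
c=np.zeros((490,700+429,3),np.uint8);c[:,:700]=a;c[:,700:]=b[:,:429]
cv2.imwrite('pics/bay.png',cv2.resize(c,(800,347)))
import pickle
pickle.dump((S,T),open('cap0.pkl','wb'))
E
```

```text
[([567.8, -141.4, 133.2], np.float64(0.932)), ([568.3, -146.2, 133.2], np.float64(0.967)), ([571.1, -142.6, 117.8], np.float64(0.953))]
```

View pics/bay.png

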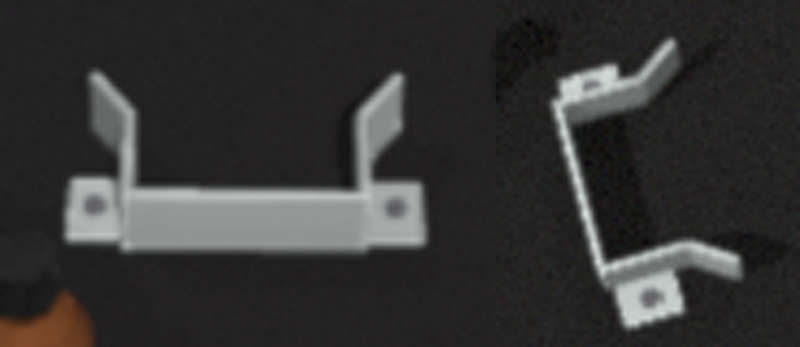

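```bash
python3 - <<'E'
from h import *
import pickle
from scipy.optimize import least_squares
S,T=pickle.load(open('cap0.pkl','rb'))
s=lambda u,v:(290+u/4.96-.4,265+v/4.96-.4)
t=lambda u,v:(245+(u-496)/4.34-.4,240+v/4.34-.4)
# bay frame: x sign: y points world -y => x points -worldx approx (z up): local +x = side near robot
far,near=-1,1
obs=[(S,s(121,190),(far*46,-38,30)),(S,s(369,191),(near*46,-38,30)),(S,s(121,250),(far*46,-38,0)),(S,s(368,251),(near*46,-38,0)),
(S,s(95,72),(far*59.5,27,30)),(S,s(401,74),(near*59.5,27,30)),
(T,t(555,101),(far*46,-38,30)),(T,t(604,282),(near*46,-38,30)),(T,t(673,39),(far*59.5,27,30)),(T,t(742,260),(near*59.5,27,30))]
def W(v,P):
    x,y,th=v;c,n=np.cos(th),np.sin(th);return np.array([x+c*P[0]-n*P[1],y+n*P[0]+c*P[1],P[2]])
for sel in(obs,obs[:6],obs[6:]):
    f=lambda v:np.concatenate([(proj(p,W(v,P))[0]-q) for p,q,P in sel])
    r=least_squares(f,[530,130,np.pi]);print(np.round(r.x,3),np.round(r.fun,1))
E
```

```text
[534.906 136.48    3.309] [-0.1  1.1  0.5  1.1  0.4  0.1  0.2  0.2 -0.7 -0.1 -0.  -0.3  0.2  0.1
 -0.1 -1.5  0.8  0.1  0.6  0.3]
[535.085 135.557   3.302] [-0.2  0.5  0.4  0.9  0.2 -0.4  0.  -0.1 -0.5 -0.6  0.1 -0.5]
[534.508 137.369   3.319] [-0.4  0.6 -0.2 -1.1  0.1  0.3  0.4  0.3]
```

Request:
{"name": "arm_command", "arguments": {"steps": [0.5, -1, 0.1, -1, 100, 0.5, -1, 0.1, -1, 100, 0.5, -1, 0.1, -1, 100, 0.5, -1, 0.1, -1, 100, 0.5, -1, 0, -1, 100]}}

```text
time_s: 1.42
eef_pos: [315.4, 238.0, 251.8]
ee_rot: [0.001, 0.393, 0.919, 0.001]
force: [1.3, 0.4, 0.2]
grip_width: 1.001
```

Request:
{"name": "arm_command", "arguments": {"steps": [0.5, -1, 0, -1, 100, 0.5, -1, 0, -1, 100, 0.5, -1, 0, -1, 100, 0.5, -1, 0, -1, 100, 0.5, -1, 0, -1, 100]}}

```text
time_s: 2.05
eef_pos: [440.4, -12.4, 251.5]
ee_rot: [0.0, 0.583, 0.812, 0.0]
force: [1.6, -0.0, -0.8]
grip_width: 1.0
```

Request:
{"name": "arm_command", "arguments": {"steps": [0.5, -1, 0, -1, 100, 0.5, -1, 0, -1, 100, 0.5, -1, 0, -1, 100, 0.5, -1, 0, -1, 100, 0, 0, 0, 0, 100]}}

```text
time_s: 2.68
eef_pos: [540.2, -213.4, 249.9]
ee_rot: [-0.001, 0.716, 0.698, -0.0]
force: [-0.5, 0.7, -0.7]
grip_width: 1.001
```

```bash
python3 - <<'E'
from h import *
s=sense();print({k:np.round(v,3).tolist() for k,v in s.items()})
S=capture('side')
c=proj(S,s['eef_pos'])[0];print(c)
x,y=int(c[0]),int(c[1])
x0=max(0,min(x-100,440));y0=max(0,min(y-110,330))
cv2.imwrite('pics/grip.png',cv2.resize(S['frame'][y0:y0+150,x0:x0+200],None,fx=4,fy=4,interpolation=cv2.INTER_CUBIC));print(x0,y0)
E
```

```text
{'time_s': 2.675, 'joints': [-0.578, 0.427, 1.288, -0.0, 1.428, -0.553], 'dq': [0.051, -0.063, 0.073, 0.013, 0.001, -0.014], 'tau': [-2.281, -45.575, -28.546, -0.159, -0.084, 0.141], 'eef_pos': [540.163, -213.364, 249.877], 'ee_rot': [-0.001, 0.716, 0.698, -0.0], 'force': [-0.498, 0.694, -0.685], 'wrist_torque': [0.022, -0.027, -0.014], 'grip_width': 1.001}
[364.86395753  97.40873488]
264 0
```

View pics/grip.png

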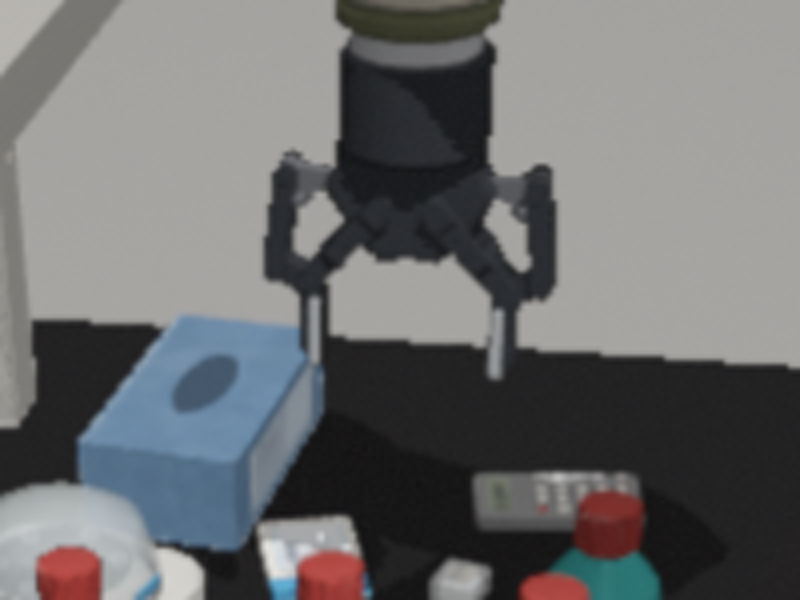

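The close-up shows a 2F-85 style gripper. Its outer finger links bulge about 18 mm beyond the fingertip backs, starting roughly 48 mm above the tips. The moves can't tilt the tool, so leaning it back is not possible. Pushing with the vertical tool jaw-on would therefore make contact at about 50–55 mm. I'll check what else stands in the approach area.

```bash
python3 - <<'E'
from h import *
import pickle
S,T=pickle.load(open('cap0.pkl','rb'))
for n,uv in dict(cube=(538,256),cardL=(512,210),cardB=(519,225),cardR=(556,208),cardT=(540,190),calcTL=(577,244),calcTR=(598,237),tissBL=(527,186),tissBR=(625,188),centBL=(420,185),centBR=(483,195),calcBL=(600,290)).items():
    print(n,np.round(back(T,uv,0)[0,:2]))
for n,uv in dict(cube=(379,150),cardB=(345,152),cardR=(356,140),cardL=(330,140),calc=(383,131),calcR=(424,133),tissB=(320,135)).items():
    print(n,np.round(back(S,uv,0)[0,:2]))
E
```

```text
cube [ 512. -435.]
cardL [ 633. -412.]
cardB [ 593. -416.]
cardR [ 623. -521.]
cardT [ 676. -499.]
calcTL [ 526. -538.]
calcTR [ 536. -597.]
tissBL [ 691. -470.]
tissBR [ 653. -724.]
centBL [ 729. -211.]
centBR [ 682. -354.]
calcBL [ 412. -551.]
cube [ 523. -429.]
cardB [ 611. -404.]
cardR [ 591. -473.]
cardL [ 662. -461.]
calc [ 523. -535.]
calcR [ 408. -542.]
tissB [ 695. -484.]
```

Request:
{"name": "arm_command", "arguments": {"steps": [0.2, -0.4, 0, -1, 100, 0.2, -0.4, 0, -1, 100, 0.2, -0.4, 0, -1, 100, 0.2, -0.4, 0, -1, 100, 0.14, -0.2, 0, -1, 100]}}

```text
time_s: 3.35
eef_pos: [587.0, -300.0, 251.6]
ee_rot: [-0.0, 0.849, 0.528, 0.0]
force: [0.7, -0.0, -0.3]
grip_width: 1.0
```

Request:
{"name": "arm_command", "arguments": {"steps": [0, 0, -0.5, -1, 100, 0, 0, -0.5, -1, 100, 0, 0, -0.5, -1, 100, 0, 0, -0.5, -1, 100, 0, 0, -0.5, -1, 100]}}

```text
time_s: 3.98
eef_pos: [586.8, -299.1, 126.2]
ee_rot: [0.0, 0.943, 0.332, 0.0]
force: [-0.4, -0.4, -0.7]
grip_width: 0.998
```

Request:
{"name": "arm_command", "arguments": {"steps": [0, 0, -0.5, -1, 100, 0, 0, -0.5, -1, 100, 0, 0, -0.5, -1, 100, 0, 0, -0.3, -1, 100, 0, 0, -0.2, -1, 100]}}

```text
time_s: 4.6
eef_pos: [586.7, -299.0, 26.1]
ee_rot: [-0.0, 0.993, 0.12, -0.0]
force: [0.2, 0.0, -0.0]
grip_width: 0.998
```

Request:
{"name": "arm_command", "arguments": {"steps": [0, 0, -0.2, -1, 100, 0, 0, 0, -0.34, 100, 0, 0, 0, 0, 100]}}

```text
time_s: 4.97
eef_pos: [587.1, -300.1, 17.2]
ee_rot: [0.0, 0.998, 0.063, 0.0]
force: [-0.2, -0.3, -0.1]
grip_width: 1.0
```

Request:
{"name": "arm_command", "arguments": {"steps": [0, 0, -0.2, 0, 100, 0, 0, -0.2, 0, 100, 0, 0, -0.06, 0, 100, 0, 0, 0, 0, 100]}}

```text
time_s: 5.48
eef_pos: [586.7, -300.4, -7.0]
ee_rot: [-0.0, 0.998, 0.062, -0.0]
force: [0.1, -0.0, -0.5]
grip_width: 1.001
```

Request:
{"name": "arm_command", "arguments": {"steps": [0, 0, -0.04, 0, 100, 0, 0, 0, 0, 100]}}

```text
time_s: 5.72
eef_pos: [586.8, -300.5, -8.7]
ee_rot: [0.0, 0.998, 0.062, 0.0]
force: [0.1, -0.2, 0.2]
grip_width: 1.002
```

```bash
python3 - <<'E'
from h import *
s=sense();print({k:np.round(v,3).tolist() for k,v in s.items()})
S=capture('side');T=capture('top')
a=cv2.resize(S['frame'][60:240,280:460],(400,400),interpolation=cv2.INTER_CUBIC)
b=cv2.resize(T['frame'][150:330,370:550],(400,400),interpolation=cv2.INTER_CUBIC)
cv2.imwrite('pics/low.png',np.hstack([a,b]))
print(bottle([S,T],(568,-143)))
E
```

```text
{'time_s': 5.725, 'joints': [-0.651, 0.856, 1.269, 0.0, 1.016, 0.796], 'dq': [0.0, -0.001, -0.002, 0.002, 0.002, 0.001], 'tau': [-0.014, -59.164, -21.89, -0.0, -0.02, -0.001], 'eef_pos': [586.773, -300.521, -8.679], 'ee_rot': [0.0, 0.998, 0.062, 0.0], 'force': [0.104, -0.176, 0.211], 'wrist_torque': [0.039, -0.025, -0.006], 'grip_width': 1.002}
[([568.4, -146.2, 131.1], np.float64(0.479)), ([568.4, -146.2, 131.1], np.float64(0.957)), ([568.0, -143.0, 130.0], np.float64(0.0))]
```

View pics/low.png

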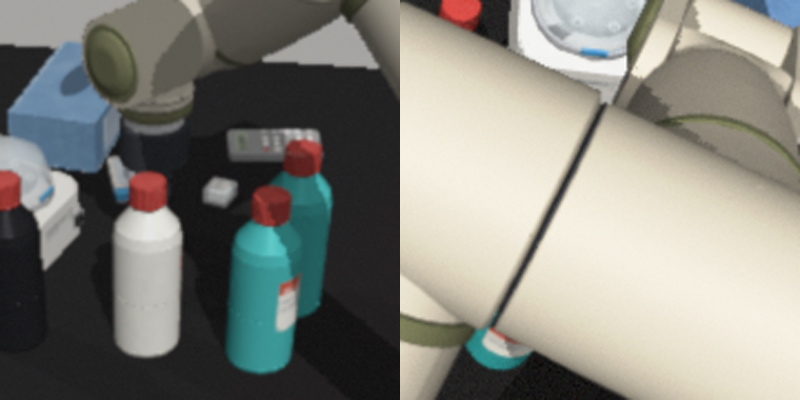

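Request:
{"name": "arm_command", "arguments": {"steps": [-0.02, 0.16, 0, 0, 100, -0.02, 0.16, 0, 0, 100, -0.02, 0.16, 0, 0, 100, -0.01, 0.1, 0, 0, 100, -0.01, 0.08, 0, 0, 100]}}

```text
time_s: 6.65
eef_pos: [582.8, -267.1, -8.6]
ee_rot: [0.0, 0.998, 0.062, 0.0]
force: [-0.3, -0.2, 0.2]
grip_width: 1.0
```

Request:
{"name": "arm_command", "arguments": {"steps": [-0.01, 0.08, 0, 0, 100, -0.01, 0.08, 0, 0, 100, -0.01, 0.08, 0, 0, 100, -0.01, 0.08, 0, 0, 100]}}

```text
time_s: 7.15
eef_pos: [580.7, -251.3, -8.7]
ee_rot: [-0.0, 0.998, 0.062, -0.0]
force: [-0.2, 0.3, -0.4]
grip_width: 0.998
```

```bash
python3 - <<'E'
from h import *
s=sense();print({k:np.round(s[k],3).tolist() for k in('eef_pos','force','wrist_torque')})
S=capture('side');T=capture('top')
print(bottle([S],(568,-143)))
a=cv2.resize(S['frame'][90:240,300:450],(400,400),interpolation=cv2.INTER_CUBIC)
b=cv2.resize(T['frame'][150:330,370:550],(400,400),interpolation=cv2.INTER_CUBIC)
cv2.imwrite('pics/c1.png',np.hstack([a,b]))
E
```

```text
{'eef_pos': [580.714, -251.25, -8.718], 'force': [-0.221, 0.291, -0.384], 'wrist_torque': [0.056, 0.025, 0.009]}
[([568.5, -146.6, 131.2], np.float64(0.958)), ([568.5, -146.6, 131.2], np.float64(0.958))]
```

Request:
{"name": "arm_command", "arguments": {"steps": [-0.01, 0.08, 0, 0, 100, -0.01, 0.08, 0, 0, 100, -0.01, 0.08, 0, 0, 100, -0.01, 0.08, 0, 0, 100]}}

```text
time_s: 7.85
eef_pos: [579.0, -235.6, -8.4]
ee_rot: [0.0, 0.998, 0.062, 0.0]
force: [1.3, -3.1, 2.8]
grip_width: 0.996
```

```bash
cat >> h.py <<'E'
def silt(p,x,y,tx,ty,h=131):
    m=np.zeros((480,640),np.uint8)
    prof=[(33,0),(33,h),(15,h+20),(14,184)]
    for (r0,z0),(r1,z1) in zip(prof,prof[1:]):
        q=proj(p,np.r_[ring(x+tx*z0,y+ty*z0,r0,z0),ring(x+tx*z1,y+ty*z1,r1,z1)])
        cv2.fillConvexPoly(m,cv2.convexHull(np.round(q*16).astype(np.int32)),1,shift=4)
    return m>0
def tilt(p,g):
    best=(0,None)
    for t in("alcohol_bottle","wash_bottle"):
        for d in trace(p,t):
            s=sil(p,*g);i=(d['mask']&s).sum()/(d['mask']|s).sum()
            if i>best[0]: best=(i,d['mask'])
    m=best[1]
    if m is None: return None
    f=lambda v:-(m&(s:=silt(p,v[0],v[1],v[2]/100,v[3]/100))).sum()/(m|s).sum()
    v0=np.array([*g,0,0.])
    r=minimize(f,v0,method='Nelder-Mead',options=dict(initial_simplex=v0+np.r_[np.zeros((1,4)),np.diag([10,10,5,5])],xatol=.1,fatol=1e-4))
    return np.round(r.x,1).tolist(),round(-r.fun,3)
E
python3 - <<'E'
from h import *
s=sense();print({k:np.round(s[k],3).tolist() for k in('eef_pos','force','wrist_torque')})
S=capture('side')
print(bottle([S],(568,-143))[0],tilt(S,(568,-143)))
E
```

```text
{'eef_pos': [578.967, -235.562, -8.364], 'force': [1.308, -3.108, 2.794], 'wrist_torque': [-0.279, -0.03, -0.076]}
([564.4, -134.6, 131.9], np.float64(0.952)) ([565.8, -137.2, -1.3, 1.4], np.float64(0.959))
```

```bash
python3 - <<'E'
from h import *
S=capture('side');T=capture('top')
a=cv2.resize(S['frame'][90:240,300:450],(400,400),interpolation=cv2.INTER_CUBIC)
g=silt(S,565.8,-137.2,0,0)[90:240,300:450].astype(np.uint8)
cs,_=cv2.findContours(cv2.resize(g,(400,400),interpolation=cv2.INTER_NEAREST),0,1)
b=a.copy();cv2.drawContours(b,cs,-1,(0,255,0),1)
cv2.imwrite('pics/c2.png',np.hstack([a,b]))
print(tilt(S,(566,-137)))
E
```

```text
([565.7, -136.9, -1.4, 1.8], np.float64(0.962))
```

View pics/c2.png

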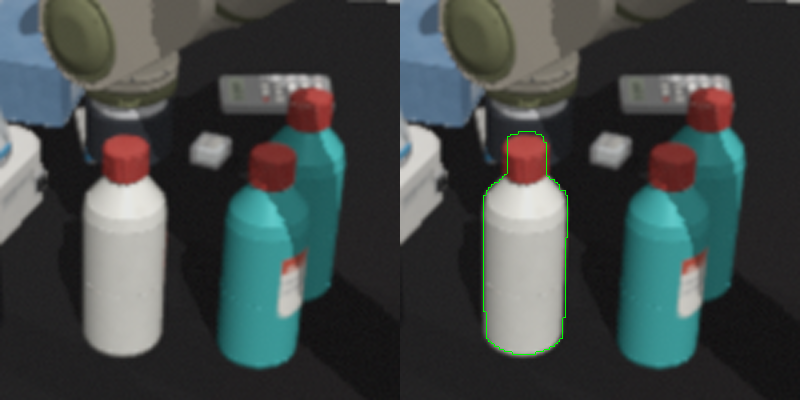

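```bash
cat >> h.py <<'E'
def cues(p,g):
    """red-cap centroid and white body's lowest row inside the model's neighbourhood"""
    f=p['frame'].astype(int);k=cv2.dilate(sil(p,*g).astype(np.uint8),np.ones((13,13)))>0
    red=k&(f[...,2]>80)&(f[...,2]>f[...,1]*1.8)
    v,u=np.nonzero(red);wh=k&(f.min(2)>70)
    w,q=np.nonzero(wh);return np.array([u.mean(),v.mean(),q.mean(),np.percentile(w,99.5),np.percentile(w,1)])
E
python3 - <<'E'
from h import *
import pickle
S0,_=pickle.load(open('cap0.pkl','rb'));S=capture('side')
for p,g in((S0,(568.4,-146.4)),(S,(565.8,-137))):
    c=cues(p,g);print(np.round(c,1),np.round(c[:2]-proj(p,[*g,168])[0],1),np.round(c[3]-proj(p,[g[0],g[1]+33,0])[0][1],1))
E
```

```text
[346.1 146.3 345.4 219.8 132. ] [ 0.  -0.5] 0.5
[346.8 148.9 346.  222.  134. ] [ 0.2 -0.2] 0.1
```

Request:
{"name": "arm_command", "arguments": {"steps": [-0.01, 0.08, 0, 0, 100, -0.01, 0.08, 0, 0, 100, -0.01, 0.08, 0, 0, 100, -0.01, 0.08, 0, 0, 100, -0.01, 0.08, 0, 0, 100]}}

```text
time_s: 8.98
eef_pos: [576.2, -215.2, -8.7]
ee_rot: [0.0, 0.998, 0.062, 0.0]
force: [0.0, -4.2, 3.0]
grip_width: 1.003
```

```bash
cat > chk.py <<'E'
from h import *
import sys
s=sense();print({k:np.round(s[k],2).tolist() for k in('time_s','eef_pos','force','wrist_torque')})
e=s['eef_pos'];g=(e[0]-.12*99,e[1]+.992*99)
S=capture('side');r=tilt(S,g);print(r)
if r:
    g=r[0][:2];c=cues(S,g);print('cap',np.round(c[:2]-proj(S,[*g,168])[0],1),'base',np.round(c[3]-proj(S,[g[0],g[1]+33,0])[0][1],1))
    d=np.array(g)-[535,136.5];print('bay-frame x,y',np.round([d@[-.986,-.167],d@[.167,-.986]],1))
E
python3 chk.py
```

```text
{'time_s': 8.98, 'eef_pos': [576.24, -215.23, -8.66], 'force': [0.02, -4.18, 2.96], 'wrist_torque': [-0.32, -0.05, -0.05]}
([563.8, -116.5, -1.2, 2.9], np.float64(0.947))
cap [ 0.8 -0.1] base 0.4
bay-frame x,y [ 13.9 254.3]
```

Request:
{"name": "arm_command", "arguments": {"steps": [-0.014, 0.12, 0, 0, 100, -0.014, 0.12, 0, 0, 100, -0.014, 0.12, 0, 0, 100, -0.014, 0.12, 0, 0, 100, -0.014, 0.12, 0, 0, 100]}}

```text
time_s: 9.75
eef_pos: [572.6, -185.0, -8.8]
ee_rot: [-0.0, 0.998, 0.062, -0.0]
force: [0.6, -3.7, 2.1]
grip_width: 0.998
```

Request:
{"name": "arm_command", "arguments": {"steps": [-0.014, 0.12, 0, 0, 100, -0.014, 0.12, 0, 0, 100, -0.014, 0.12, 0, 0, 100, -0.014, 0.12, 0, 0, 100, -0.014, 0.12, 0, 0, 100]}}

```text
time_s: 10.38
eef_pos: [569.2, -155.1, -8.7]
ee_rot: [-0.0, 0.998, 0.062, -0.0]
force: [0.1, -4.3, 2.1]
grip_width: 0.999
```

```bash
python3 chk.py
```

```text
{'time_s': 10.38, 'eef_pos': [569.18, -155.09, -8.73], 'force': [0.11, -4.28, 2.09], 'wrist_torque': [-0.31, -0.05, -0.06]}
([555.4, -58.5, -1.3, 3.0], np.float64(0.962))
cap [0.8 0.6] base 1.2
bay-frame x,y [ 12.5 195.7]
```

Request:
{"name": "arm_command", "arguments": {"steps": [-0.014, 0.12, 0, 0, 100, -0.014, 0.12, 0, 0, 100, -0.014, 0.12, 0, 0, 100, -0.014, 0.12, 0, 0, 100, -0.014, 0.12, 0, 0, 100]}}

```text
time_s: 11.15
eef_pos: [565.7, -125.0, -8.7]
ee_rot: [-0.0, 0.998, 0.062, 0.0]
force: [1.1, -3.5, 1.1]
grip_width: 1.004
```

Request:
{"name": "arm_command", "arguments": {"steps": [-0.014, 0.12, 0, 0, 100, -0.014, 0.12, 0, 0, 100, -0.014, 0.12, 0, 0, 100, -0.014, 0.12, 0, 0, 100, -0.014, 0.12, 0, 0, 100]}}

```text
time_s: 11.78
eef_pos: [562.2, -95.1, -8.7]
ee_rot: [-0.0, 0.998, 0.062, -0.0]
force: [0.5, -3.1, 1.2]
grip_width: 1.0
```

Request:
{"name": "arm_command", "arguments": {"steps": [-0.014, 0.12, 0, 0, 100, -0.014, 0.12, 0, 0, 100, -0.014, 0.12, 0, 0, 100, -0.014, 0.12, 0, 0, 100, -0.014, 0.12, 0, 0, 100]}}

```text
time_s: 12.4
eef_pos: [558.7, -65.1, -8.7]
ee_rot: [-0.0, 0.998, 0.062, -0.0]
force: [0.8, -2.8, 1.6]
grip_width: 0.996
```

```bash
python3 chk.py && python3 - <<'E'
from h import *
S=capture('side')
cv2.imwrite('pics/mid.png',cv2.resize(S['frame'][130:350,220:460],(720,660))[:600])
E
```

```text
{'time_s': 12.4, 'eef_pos': [558.7, -65.09, -8.71], 'force': [0.76, -2.79, 1.61], 'wrist_torque': [-0.28, -0.02, 0.01]}
([545.1, 33.2, -1.9, 3.5], np.float64(0.961))
cap [0.5 0.5] base 0.4
bay-frame x,y [  7.3 103.5]
```

View pics/mid.png

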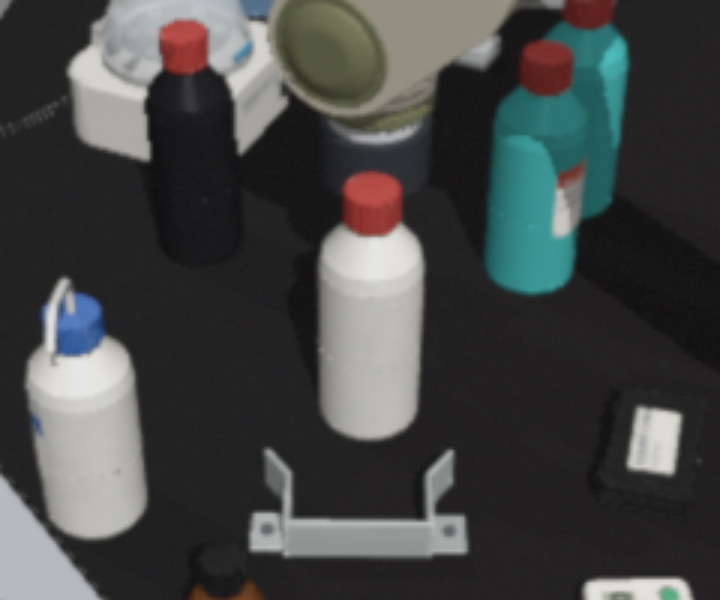

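The bottle stands upright and centred in front of the bay mouth (foot ≈ (368,430) in the crop, bay ≈ (358,540)). The neighbouring bottles are untouched.

Request:
{"name": "arm_command", "arguments": {"steps": [-0.014, 0.12, 0, 0, 100, -0.014, 0.12, 0, 0, 100, -0.014, 0.12, 0, 0, 100, -0.014, 0.12, 0, 0, 100, -0.014, 0.12, 0, 0, 100]}}

```text
time_s: 13.22
eef_pos: [555.2, -35.1, -8.7]
ee_rot: [0.0, 0.998, 0.062, 0.0]
force: [0.5, -3.3, 1.4]
grip_width: 1.001
```

Request:
{"name": "arm_command", "arguments": {"steps": [-0.012, 0.12, 0, 0, 100, -0.012, 0.12, 0, 0, 100, -0.012, 0.12, 0, 0, 100, -0.012, 0.12, 0, 0, 100, -0.012, 0.12, 0, 0, 100]}}

```text
time_s: 13.85
eef_pos: [552.2, -5.1, -8.7]
ee_rot: [0.0, 0.998, 0.062, 0.0]
force: [0.0, -4.1, 1.0]
grip_width: 1.001
```

```bash
python3 chk.py
```

```text
{'time_s': 13.85, 'eef_pos': [552.23, -5.09, -8.7], 'force': [0.03, -4.15, 0.96], 'wrist_torque': [-0.26, -0.07, 0.05]}
([537.2, 94.6, -0.1, 2.7], np.float64(0.959))
cap [0.2 0.2] base 6.2
bay-frame x,y [ 4.8 41.7]
```

Request:
{"name": "arm_command", "arguments": {"steps": [-0.012, 0.12, 0, 0, 100, -0.012, 0.12, 0, 0, 100, -0.012, 0.12, 0, 0, 100, -0.012, 0.12, 0, 0, 100, -0.008, 0.08, 0, 0, 100]}}

```text
time_s: 14.62
eef_pos: [549.4, 22.9, -8.7]
ee_rot: [0.0, 0.998, 0.062, 0.0]
force: [0.4, -3.2, 0.9]
grip_width: 0.998
```

Request:
{"name": "arm_command", "arguments": {"steps": [-0.004, 0.04, 0, 0, 100, -0.004, 0.04, 0, 0, 100, 0, 0, 0, 0, 100]}}

```text
time_s: 15.0
eef_pos: [549.0, 26.6, -8.8]
ee_rot: [-0.0, 0.998, 0.062, -0.0]
force: [1.3, -2.6, 0.4]
grip_width: 0.998
```

```bash
python3 chk.py
```

```text
{'time_s': 15.0, 'eef_pos': [549.0, 26.6, -8.77], 'force': [1.31, -2.63, 0.39], 'wrist_torque': [-0.24, -0.05, 0.01]}
([536.4, 117.5, -2.5, 6.9], np.float64(0.945))
cap [0.7 3.6] base 6.5
bay-frame x,y [ 1.8 19. ]
```

Request:
{"name": "arm_command", "arguments": {"steps": [-0.004, 0.04, 0, 0, 100, -0.004, 0.04, 0, 0, 100, -0.004, 0.04, 0, 0, 100]}}

```text
time_s: 15.52
eef_pos: [548.5, 32.6, -8.7]
ee_rot: [0.0, 0.998, 0.062, 0.0]
force: [0.7, -3.7, 0.9]
grip_width: 1.003
```

Request:
{"name": "arm_command", "arguments": {"steps": [-0.004, 0.04, 0, 0, 100]}}

```text
time_s: 15.65
eef_pos: [548.3, 34.5, -8.6]
ee_rot: [0.0, 0.998, 0.062, 0.0]
force: [0.3, -10.7, 4.6]
grip_width: 1.002
```

```bash
python3 - <<'E'
from h import *
print(np.round(sense()['force'],1))
S=capture('side')
a=S['frame'][150:340,270:420].copy()
b=a.copy()
g=silt(S,535,134.5,0,0)[150:340,270:420].astype(np.uint8)
cs,_=cv2.findContours(g,0,1);b=cv2.resize(b,None,fx=2.6,fy=2.6);a=cv2.resize(a,None,fx=2.6,fy=2.6)
cv2.drawContours(b,[(c*2.6).astype(int) for c in cs],-1,(0,255,0),1)
cv2.imwrite('pics/in.png',np.hstack([a,b]))
E
```

```text
[  0.3 -10.7   4.6]
```

View pics/in.png

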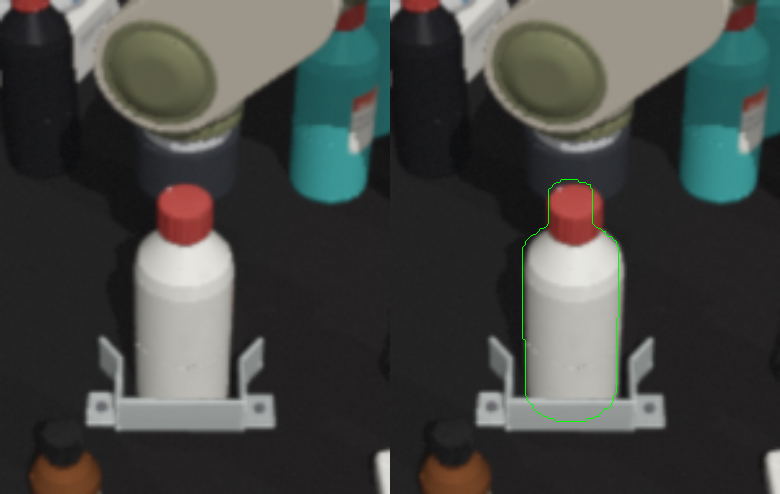

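Force rose from 3.7 to 10.7 N, so the bottle is now against the back wall. Backing straight away.

Request:
{"name": "arm_command", "arguments": {"steps": [0.005, -0.04, 0, 0, 100, 0.01, -0.08, 0, 0, 100, 0.02, -0.16, 0, 0, 100, 0.05, -0.4, 0, 0, 100, 0.05, -0.4, 0, 0, 100]}}

```text
time_s: 16.32
eef_pos: [555.2, -21.2, -8.7]
ee_rot: [0.0, 0.998, 0.062, 0.0]
force: [0.7, -0.1, -0.4]
grip_width: 1.0
```

Request:
{"name": "arm_command", "arguments": {"steps": [0.05, -0.4, 0, 0, 100, 0.05, -0.4, 0, 0, 100, 0.05, -0.4, 0.3, 0, 100, 0.02, -0.2, 0.5, 0, 100, 0, 0, 0.5, 0, 100]}}

```text
time_s: 16.95
eef_pos: [563.8, -91.1, 58.1]
ee_rot: [0.0, 0.998, 0.061, 0.0]
force: [1.2, 0.4, 0.5]
grip_width: 0.998
```

Request:
{"name": "arm_command", "arguments": {"steps": [0, 0, 0.8, 0, 100, 0, 0, 1, 0, 100, 0, 0, 1, 0, 100, 0, 0, 0.5, 0, 100, 0, 0, 0, 0, 100]}}

```text
time_s: 17.58
eef_pos: [564.1, -90.2, 223.9]
ee_rot: [0.001, 0.998, 0.062, 0.002]
force: [-0.3, -0.4, -0.3]
grip_width: 1.002
```

```bash
python3 - <<'E'
from h import *
s=sense();print(s['time_s'],np.round(s['eef_pos']),np.round(s['force'],1))
S,T=capture('side'),capture('top')
print('top tilt fit',tilt(T,(535,136)))
for c,n in((S,'side'),(T,'top')):
    for t in("wash_bottle","amber_bottle"): print(n,t,[(round(d['score'],2),np.round(d['point']).tolist()) for d in search_frame(c,t)[:2]])
def ov(p,box):
    x,y,w,h=box;im=cv2.resize(p['frame'],None,fx=3,fy=3)
    g=cv2.resize(silt(p,535,136.5,0,0).astype(np.uint8),None,fx=3,fy=3,interpolation=0)
    cs,_=cv2.findContours(g,0,1);cv2.drawContours(im,cs,-1,(0,255,0),1)
    return cv2.resize(im[3*y:3*(y+h),3*x:3*(x+w)],(400,500))
cv2.imwrite('pics/end.png',np.hstack([ov(S,(260,160,136,170)),ov(T,(220,170,136,170))]))
E
```

```text
17.575 [564. -90. 224.] [-0.3 -0.4 -0.3]
top tilt fit ([537.6, 138.2, 0.8, -0.4], np.float64(0.963))
side wash_bottle [(0.61, [694.0, 180.0, 95.0])]
side amber_bottle [(0.92, [586.0, 283.0, 48.0]), (0.49, [531.0, 157.0, 115.0])]
top wash_bottle [(0.7, [683.0, 159.0, 119.0])]
top amber_bottle [(0.66, [578.0, 258.0, 54.0])]
```

View pics/end.png

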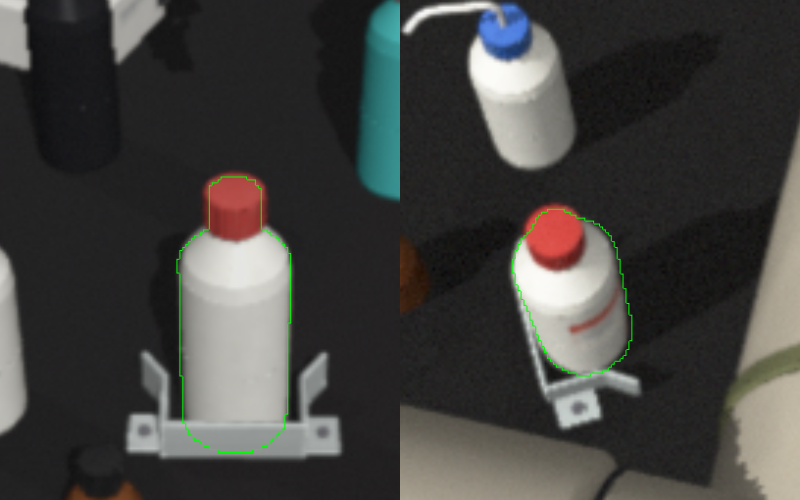

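The bottle stands upright in the bay against the back wall and matches the home outline in both views. The bystanders haven't moved and the arm is clear.

```bash
python3 -c "
from rig import *
print(finish_job())"
```

```text
the job is handed in; nothing more can be done
None
```

The white alcohol bottle now stands upright in the bay against its back wall. I slid it about 280 mm across the worktop at 50 mm/s or less, backed the arm away, and handed the job in at about 18 s.

**Departure from the brief:** the moves cannot tilt the tool, so I could not lean the gripper back and cradle the bottle between the fingertips. I kept the tool vertical with the jaws fully open along the push, and the outside of the leading finger did the pushing. That put the contact at an estimated 50 mm up instead of below 30 mm. I started slowly and checked the bottle's tilt as it went; the push force stayed around 3–4 N until it touched the wall at about 11 N.

**Last checks:**
- **Position:** the top-camera fit puts the bottle at (538, 138) mm, against a fitted home position of (535, 136.5) mm, so about 3 mm off. The two cameras differed by 2–4 mm on earlier fits.
- **Upright:** the final top-view fit gives a tilt of about 0.01 rad. During the push, the side-view fit read 0.03–0.035 rad, with one 0.07 reading that I discounted because the bay wall was hiding the bottle's foot. The bottle looked upright in the pictures I viewed along the way.
- **Bystanders:** the wash and dropper bottles were within about 5 mm of their first readings, which is close to the detector's own error.

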